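Draw the stuck die insert out of the press block with the screw puller

TASK

Take the screw puller from its wooden stand, screw it clockwise fully into the top of the die insert that is stuck in the press block, and draw the insert straight up out of its pocket with it. Set the insert down gently, upright and wholly inside the wooden tray, with the puller left screwed in, and let go. Never force the puller against the insert, and leave the other things on the bench where they are.

Things in the scene. Friction and masses are not known exactly. Their poses are not given: they have to be found in the camera images.
- puller: Loose steel screw puller, 0.22 kg, 96 mm long, upright (z up) in its stand. Origin at the tip of its nose, on its axis. Nose and shank 12 mm in diameter (lowest 4 mm tapered to 7 mm); a flange of 48 mm diameter, 42 to 47 mm above the tip, rests on the stand; a flat wing head is on top. The same after half a turn.
- puller_head (a point): Centre of the puller's wing head, 80 mm above the tip; axes as the puller's. The head is 44 mm wide along x, 12 mm thick along y (grip it across this), 32 mm high.
- puller_pin (a point): Centre of the puller's cross pin, on its axis, 10 mm above the tip; axes as the puller's. The pin is a flat bar, 28 mm long along x, 4 mm wide, 3 mm high: the thread's two lugs.
- insert: Loose steel die insert, 46 x 46 x 36 mm, 0.4 kg. Origin at the centre of its underside, z up. It sits in the block's pocket with 1 mm clearance each side, flush with the block, and cannot turn; sprung pads hold it: drawing it out takes 10 to 20 N. A dark threaded bush in its top takes the puller: a bore 15 mm wide, 26 mm deep, and two opposite slots. Screwed in, 1 mm of play is left.
- insert_mouth (a point): Centre of the insert's top, axes as the insert's. The slots for the pin (7 mm wide, 32 mm over both) lie on a line within 0.5 rad either way of x: unmeasured, find it by feel. In them the pin drops to about 7 mm below the top; 1.1 rad clockwise (from above) then leads it down 4 mm per rad, along helical grooves, to a stop felt as 0.2 N m (the bush slips beyond).
- block: Fixed dark steel press block, 120 x 120 mm, 52 mm high, with bolted feet; z up, origin at the centre of its underside. Its square pocket (48 mm wide, 36 mm deep) is in the middle of its top.
- rack: Fixed wooden stand for the puller, 85 x 85 x 50 mm, with a hole of 40 mm diameter, 48 mm deep, at the middle of its top; origin at the centre of its underside.
- tray: Fixed low wooden tray, 125 x 125 mm outside, 18 mm high, walls and floor 5 mm thick; origin at the centre of its underside, sides along its x and y.
- jar: Bystander: white jar, 52 mm diameter, 70 mm high; origin at the centre of its underside.
- setter: Bystander: small steel snap setter standing on its base, 32 mm diameter, 68 mm high; origin at the centre of its underside.
- mallet: Bystander: hammer, 220 mm long, lying flat; origin on its underside.
- tin: Bystander: low steel tin, 60 mm diameter, 35 mm high; origin at the centre of its underside.
Mind the look-alikes: they are no part of the job. What is shaped like the puller but yellow is not meant.

How it is judged:
By the outcome, as a careful person would: the job done as asked, in the order asked, and still so for the second after the job is handed in, with the robot touching nothing.
It also fails if it takes over 72 s, if anything falls off the work surface, if the arm or the gripper's body presses on something with over 40 N, if the wrist force passes 120 N, or if a joint passes its speed limit or range.

ROBOT

A 7-joint arm with a two-finger parallel gripper is mounted at the origin on the work surface. World frame = base frame: x ahead of the robot, y to its left, z up, the work surface at z = 0. Lengths are in m, angles in rad, forces in N, time in s.
With the tool pointing down it reaches from about 0.4 to 0.875 m from the base axis. Payload 6.5 kg.
Tool frame: the origin (TCP) lies at the very end of the fingers, on their centre line; the grasp point (between the pads) lies 19 mm behind it; z points along the fingers, y is the line along which they close (so a half turn about z gives the same grasp; the last joint's range is limited). The gripper opens to 88 mm and grips with 3 to 60 N. Pads are 18 mm wide; open, the fingers measure 123 mm over their backs; the gripper's body (75 mm by 187 mm) begins 45 mm behind the grasp point.
Start: joints at [1.095, 0.536, -0.004, 1.538, 0.003, 1.067, -0.071], TCP at [0.259, -0.596, 0.239] pointing down, gripper open.
Joint ranges: [-2.7, 2.7], [-0.37, 2.16], [-1.27, 1.26], [0.24, 2.4], [-1.31, 4.45], [0.19, 1.91], [-2.76, 2.76]. Speed limits (rad/s): [2.39, 2.39, 3.14, 3.14, 3.14, 3.14, 3.14].

INTERFACE

Orientations are given as a unit quaternion [x, y, z, w].
In Python, from plant import robot, jaws, sensors, cams, finder gives the robot as it stands. Calls block until the motion is done:
- robot.goto(position, orientation): joint-space move of the TCP to a pose.
- robot.move_linear(position, frame=None, speed=0.15, f_stop=None): straight line of the TCP; frame=None keeps the orientation; speed is the mean speed in m/s. With f_stop (N) it stops when the force on the tool has changed by that much, and returns True; else False.
- robot.move_j(angles): joint-space move.
- jaws.gripper_to(opening, effort=None): finger opening in m; effort is the grip in N (None keeps the last); returns when the fingers have stopped.
- robot.hold(seconds).
- robot.ik(position, orientation): joint angles nearest the present ones, or None.
- sensors.read_state(): the state.
- cams.read_camera(name): name is "scene" or "top" or "wrist"; returns a dict with "pixels" (384x512x3 uint8, red, green, blue), "z_map" (384x512 float32, m along the optical axis (not along the pixel's ray), 0 where there is no reading), "fx", "fy", "cx", "cy" (pixels), "D" ([k1, k2, p1, p2, k3] as OpenCV has them; the pictures are not rectified), "R" (3x3) and "t" (3): a world point X has camera coordinates R X + t. Camera axes: x right, y down, z forward; pixel columns grow to the right and rows downward; lengths in m; the calibration is good to about 2 mm. A picture is of the moment at which its call begins.
A pose or a line that the arm cannot do raises robot.MotionError and nothing moves.
- robot.finish_job(): hands the job in; it is judged then, once.
Trained networks look in a picture, given as the dict that the camera call returned (one of the last four; its "shot" number tells which), for a name from the list of things; names that differ only in an ending like _2 or _b are one class to them, and where a whole thing is asked for, a point or a joint stands for the part that bears it (a point fixed in the world has none). Each returns a list of dicts, best first, with "score" (0 to 1); they miss things now and then, are a little off and sometimes report something else, mostly with a low value. They report only what shows in the picture. A call takes as long as a camera call. They do not tell look-alikes from the thing itself.
- finder.trace(query, picture): "pixels" (384x512 bool, what is visible of it) and "extent" ([centre column, centre row, width, height] in pixels, round what is visible of it).
The state is a dict: "time": time; "joint_pos": joint angles; "joint_velocities": joint speeds; "joint_efforts": joint torques, N m; "tcp_pos": TCP position; "orientation": TCP orientation; "wrist_force": force on the tool from outside, world axes, zero at the start; "ft_torque": the same for the moment, N m; "finger_gap": finger opening in m; "grasp_force": force on a finger pad.
Only numpy, scipy, OpenCV 4.12 (cv2) and the standard library are available. Lean on these libraries where they do the work, as an engineer would, in place of code of your own. Each camera call takes 0.05 s, during which the arm holds its last target. There are 200 camera calls.

## Working session

There is one attempt and no reset: what is moved stays moved. The work goes in short steps, each a Python script; the robot and the scene stay as the last script left them, time stands still between calls to the robot, and variables do not carry over. Pictures are saved under pics/ and viewed, at most 10 in all, crops included, and the job is handed in when it is done.

```bash
ls; mkdir -p pics; python3 - <<'E'
from plant import robot,jaws,sensors,cams,finder
import cv2,numpy as np,pickle
d={}
ims=[]
for n in ["scene","top"]:
    p=cams.read_camera(n); d[n]=p; ims.append(p["pixels"])
    for q in ["puller","insert","block","rack","tray"]:
        for r in finder.trace(q,p)[:4]:
            print(n,q,round(r["score"],2),np.round(r["extent"]))
            d.setdefault(n+"_"+q,[]).append(r)
    print(n,p["fx"],p["t"],p["R"].tolist(),p["D"])
    cv2.imwrite(f"pics/{n}1.png",cv2.resize(p["pixels"][:,:,::-1],(768,576)))
pickle.dump(d,open("d.pkl","wb"))
s=sensors.read_state();print(s)
E
```

```text
pics
scene puller 0.69 [198. 166.  19.  32.]
scene puller 0.66 [245. 132.  16.  31.]
scene puller 0.55 [215. 138.  16.  20.]
scene insert 0.55 [252. 198.  24.  19.]
scene block 0.91 [253. 214.  86.  68.]
scene block 0.39 [215. 138.  18.  21.]
scene rack 0.64 [216. 154.  45.  33.]
scene tray 0.56 [354. 242.  76.  55.]
scene 398.7260724486409 [ 0.3393951  -0.21671531  1.33742233] [[-0.6038315101500363, 0.7971102398088318, -0.001665215251370768], [0.470213491196653, 0.3545103875808514, -0.8082212925888117], [-0.6436511322499028, -0.48881249031625756, -0.5888765314259321]] [-0.13735495  0.          0.          0.          0.        ]
top puller 0.96 [340. 286.  25.  20.]
top puller 0.77 [350. 239.  22.  23.]
top puller 0.69 [337. 192.  24.  22.]
top puller 0.44 [252. 175.  23.  20.]
top insert 0.79 [251. 173.  21.  16.]
top insert 0.34 [350. 238.  22.  21.]
top block 0.55 [251. 176.  75.  61.]
top rack 0.83 [348. 237.  45.  39.]
top tray 0.73 [159. 196.  54.  54.]
top 386.60521205505756 [-0.05176017  0.5731541   0.8510703 ] [[0.09386967709397412, -0.9955799577848529, 0.003005225346513848
[... 234 characters left out ...]
539,  0.5363527 , -0.0043903 ,  1.53789607,  0.00260061,
        1.06731469, -0.07118263]), 'joint_velocities': array([ 0.00269505, -0.00050814, -0.00145459, -0.00233561,  0.00088743,
        0.00156124, -0.00061848]), 'joint_efforts': array([-3.42398180e-04, -5.70636427e+01,  9.89842638e-01, -2.51814723e+01,
       -5.61958831e-02,  1.12449971e-02,  6.21187701e-05]), 'tcp_pos': array([ 0.2589704 , -0.59617788,  0.23874819]), 'orientation': array([ 9.79076577e-01,  2.03492152e-01, -1.18427720e-05,  2.14465810e-05]), 'wrist_force': array([-0.2409639 ,  0.39240973, -0.37507469]), 'ft_torque': array([-0.00602433,  0.0214539 ,  0.00752563]), 'grasp_force': 0.0, 'finger_gap': 0.08821272966325774}
```

View pics/scene1.png

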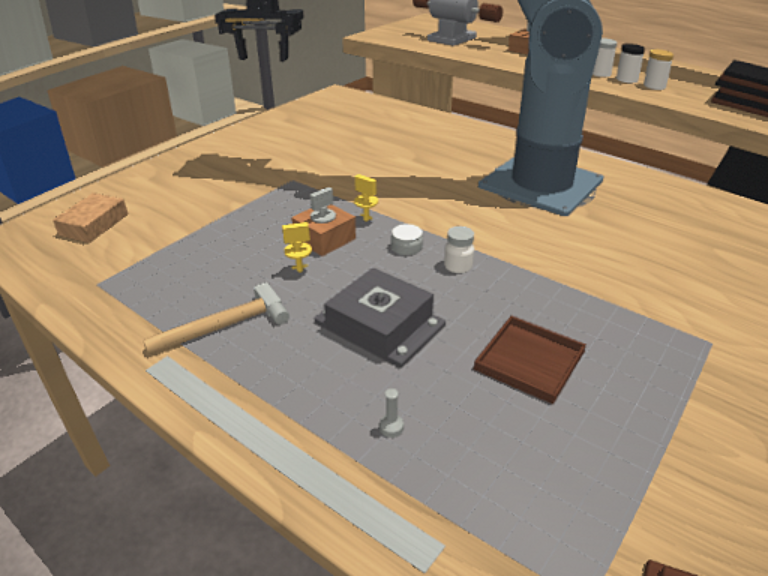

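View pics/top1.png

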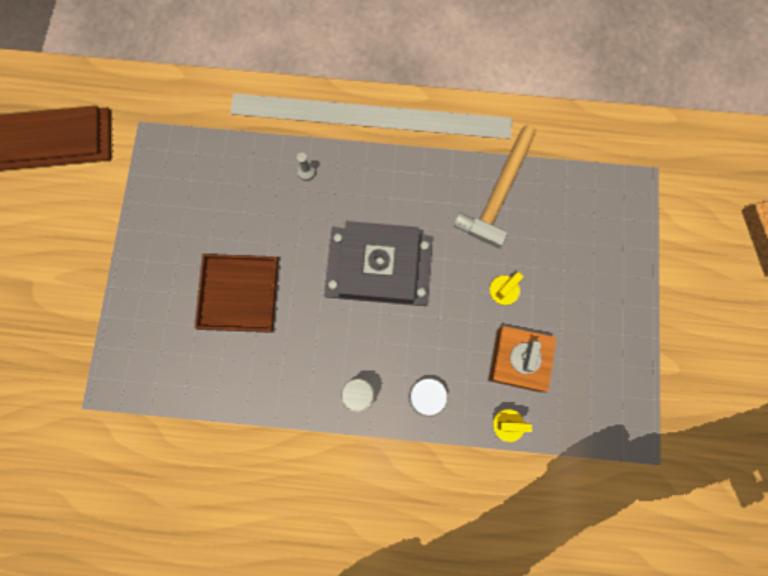

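Puller-shaped things in the top picture: yellow at (340,286) and (337,192), and steel at (350,239), standing in the wooden stand. The steel one fits the description. In the scene picture it is at (215,138). Next I'll get coarse positions, then confirm with a wrist picture from above the stand.

```bash
cat > h.py <<'E'
from plant import robot,jaws,sensors,cams,finder
import cv2,numpy as np
from scipy.spatial.transform import Rotation as Ro
def ray(p,uv):
    K=np.array([[p["fx"],0,p["cx"]],[0,p["fy"],p["cy"]],[0,0,1]])
    n=cv2.undistortPoints(np.array(uv,float).reshape(-1,1,2),K,np.array(p["D"])).reshape(-1,2)
    return np.c_[n,np.ones(len(n))]
def on_plane(p,uv,z):
    d=ray(p,uv)@p["R"]; c=-p["R"].T@p["t"]
    return c+d*((z-c[2])/d[:,2])[:,None]
def cloud(p,mask):
    v,u=np.nonzero(mask&(p["z_map"]>0))
    return (ray(p,np.c_[u,v])*p["z_map"][v,u][:,None]-p["t"])@p["R"]
def q(yaw): # tool down; tool y axis along world direction yaw
    y=np.array([np.cos(yaw),np.sin(yaw),0]);z=np.array([0,0,-1.]);x=np.cross(y,z)
    return Ro.from_matrix(np.c_[x,y,z]).as_quat()
def yaw_y(): # yaw of the tool's y
    y=Ro.from_quat(sensors.read_state()["orientation"]).as_matrix()[:,1];return np.arctan2(y[1],y[0])
E
python3 - <<'E'
from h import *
import pickle
d=pickle.load(open("d.pkl","rb"))
for n in ["top","scene"]:
  p=d[n]
  for k in ["puller","insert","block","rack","tray"]:
    for r in d[n+"_"+k]:
      c=cloud(p,r["pixels"]); zt=np.percentile(c[:,2],97); hi=c[c[:,2]>zt-.008]
      R=cv2.minAreaRect(hi[:,:2].astype(np.float32)*1000)
      print(n,k,round(r["score"],2),"ztop",round(zt,3),"n",len(hi),np.round(R[0]),np.round(R[1]),round(R[2],1))
# wrist camera pose in the tool frame
p=cams.read_camera("wrist"); s=sensors.read_state(); T=Ro.from_quat(s["orientation"]).as_matrix()
print(T.T@(-p["R"].T@p["t"]-s["tcp_pos"]),(p["R"]@T).round(3).tolist(),p["fx"])
E
```

```text
top puller 0.96 ztop 0.097 n 119 [ 368. -209.] [12. 42.] 1.9
top puller 0.77 ztop 0.105 n 117 [ 470. -229.] [13. 42.] 78.5
top puller 0.69 ztop 0.097 n 98 [ 576. -194.] [11. 44.] 49.7
top puller 0.44 ztop 0.054 n 284 [605.  10.] [47. 46.] 0.5
top insert 0.79 ztop 0.054 n 288 [605.  10.] [47. 46.] 0.3
top insert 0.34 ztop 0.105 n 117 [ 470. -229.] [13. 42.] 78.5
top block 0.55 ztop 0.054 n 2079 [605.  10.] [121. 120.] 0.4
top rack 0.83 ztop 0.053 n 1020 [ 471. -230.] [86. 86.] 82.8
top tray 0.73 ztop 0.018 n 469 [538. 238.] [126. 125.] 3.2
scene puller 0.69 ztop 0.094 n 77 [ 578. -193.] [15. 43.] 49.3
scene puller 0.66 ztop 0.094 n 48 [ 371. -209.] [13. 41.] 0.0
scene puller 0.55 ztop 0.102 n 52 [ 474. -227.] [11. 43.] 76.6
scene insert 0.55 ztop 0.051 n 223 [607.   8.] [48. 46.] 88.4
scene block 0.91 ztop 0.051 n 1615 [607.   9.] [123. 122.] 0.4
scene block 0.39 ztop 0.103 n 55 [ 475. -228.] [11. 40.] 76.1
scene rack 0.64 ztop 0.049 n 256 [ 488. -203.] [117. 103.] 59.9
scene tray 0.56 ztop 0.016 n 594 [539. 239.] [129. 125.] 3.4
[ 0.06686241 -0.00106491 -0.14648079] [[-0.0, 1.0, 0.0], [-0.964, -0.0, -0.264], [-0.264, -0.0, 0.964]] 320.68931859601724
```

```bash
python3 - <<'E'
from h import *
for P in [(.471,-.229,.2),(.605,.01,.2),(.538,.238,.15)]:
  for a in [78.5,-101.5,90,-90,120,60,-60,-120,27,-2,56,-153,-182,-124]:
    j=robot.ik(P,q(np.deg2rad(a))); print(P,a,None if j is None else np.round(j,2)[[0,4,6]])
def shot(P,yaw,name,qs):
    robot.goto(P,q(yaw)); robot.hold(.3)
    p=cams.read_camera("wrist"); cv2.imwrite(f"pics/{name}.png",cv2.resize(p["pixels"][:,:,::-1],(768,576)))
    import pickle;pickle.dump(p,open(name+".pkl","wb"))
    for k in qs:
      for r in finder.trace(k,p)[:2]:
        c=cloud(p,r["pixels"]); zt=np.percentile(c[:,2],97); hi=c[c[:,2]>zt-.006]
        R=cv2.minAreaRect(hi[:,:2].astype(np.float32)*1000)
        print(k,round(r["score"],2),np.round(r["extent"]),"ztop",round(zt,4),len(hi),np.round(R[0],1),np.round(R[1],1),round(R[2],1))
    s=sensors.read_state();print(s["time"],s["tcp_pos"],s["joint_pos"].round(2),s["wrist_force"],np.rad2deg(yaw_y()))
shot((.605,.01,.2),np.deg2rad(-90),"wblock",["insert","block"])
shot((.471,-.229,.2),np.deg2rad(-101.5),"wpull",["puller","rack"])
a,b=[cv2.imread(f"pics/{n}.png")[::1,::1] for n in("wblock","wpull")]
cv2.imwrite("pics/both.png",np.hstack([a[100:476,184:584],b[100:476,184:584]]))
E
```

```text
(0.471, -0.229, 0.2) 78.5 [0.87 0.33 1.44]
(0.471, -0.229, 0.2) -101.5 [ 0.39  0.01 -1.42]
(0.471, -0.229, 0.2) 90 [0.91 0.36 1.62]
(0.471, -0.229, 0.2) -90 [ 0.42  0.03 -1.23]
(0.471, -0.229, 0.2) 120 [1.16 0.62 1.93]
(0.471, -0.229, 0.2) 60 [0.83 0.3  1.15]
(0.471, -0.229, 0.2) -60 [ 0.5   0.08 -0.75]
(0.471, -0.229, 0.2) -120 [ 0.33 -0.02 -1.71]
(0.471, -0.229, 0.2) 27 [0.75 0.24 0.62]
(0.471, -0.229, 0.2) -2 [0.67 0.19 0.16]
(0.471, -0.229, 0.2) 56 [0.82 0.29 1.09]
(0.471, -0.229, 0.2) -153 [ 0.23 -0.08 -2.23]
(0.471, -0.229, 0.2) -182 [ 0.14 -0.14 -2.68]
(0.471, -0.229, 0.2) -124 [ 0.32 -0.03 -1.77]
(0.605, 0.01, 0.2) 78.5 [0.42 0.46 0.91]
(0.605, 0.01, 0.2) -101.5 [ 0.05  0.11 -1.95]
(0.605, 0.01, 0.2) 90 [0.42 0.47 1.11]
(0.605, 0.01, 0.2) -90 [ 0.08  0.14 -1.78]
(0.605, 0.01, 0.2) 120 [0.61 0.72 1.45]
(0.605, 0.01, 0.2) 60 [0.41 0.45 0.6 ]
(0.605, 0.01, 0.2) -60 [ 0.16  0.2  -1.3 ]
(0.605, 0.01, 0.2) -120 [ 0.    0.08 -2.25]
(0.605, 0.01, 0.2) 27 [0.35 0.39 0.07]
(0.605, 0.01, 0.2) -2 [ 0.3   0.33 -0.39]
(0.605, 0.01, 0.2) 56 [0.4  0.44 0.54]
(0.605, 0.01, 0.2) -153 [-0.1  -0
[... 714 characters left out ...]
insert 0.58 [256. 174.  46.  51.] ztop 0.0538 1938 [605.1   9.9] [46.7 45.9] 0.6
block 0.69 [255. 172. 169. 131.] ztop 0.0537 13481 [605.1   9.9] [121.  120.7] 0.5
3.5833 [0.60503164 0.0099074  0.20001734] [ 0.08  0.51 -0.23  1.69  0.14  0.96 -1.78] [ 0.02347636  0.4489152  -0.35085929] -90.00870744081453
puller 0.83 [195.  67.  54.  64.] ztop 0.0974 1011 [ 576.2 -193.8] [12.9 43.3] 51.3
puller 0.76 [260. 261.  48.  27.] ztop 0.0681 98 [ 430.3 -234. ] [ 27.8 128. ] 74.4
rack 0.98 [258. 169.  96. 100.] ztop 0.0518 5474 [ 470.6 -229.9] [85.1 85.7] 83.1
5.1 [ 0.47117887 -0.22872666  0.19995572] [ 0.49  0.38 -0.15  1.9   0.07  0.87 -1.47] [ 1.28525915 -0.45144185 -0.47010428] -101.46722945972719
```

View pics/both.png

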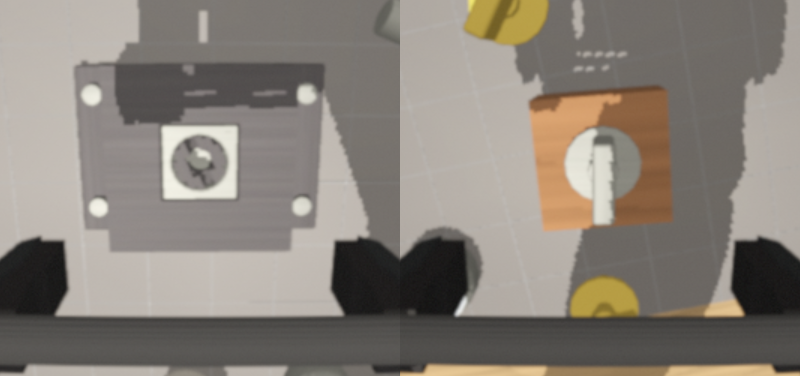

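The left half of the picture shows the bush in the insert at (200,162), with slot marks running from up-left to down-right. The right half shows the steel puller standing in the wooden stand at (602,170), which confirms the target; the yellow ones are off the stand. I'll refine the head and the slot direction.

```bash
python3 - <<'E'
from h import *
import pickle
p=pickle.load(open("wpull.pkl","rb"))
c=cloud(p,np.ones((384,512),bool)); m=(np.hypot(c[:,0]-.471,c[:,1]+.229)<.03)
for lo,hi in [(.095,.115),(.053,.062)]:
    h=c[m&(c[:,2]>lo)&(c[:,2]<hi)]
    R=cv2.minAreaRect(h[:,:2].astype(np.float32)*1000); print(len(h),h[:,2].mean(),np.round(R[0],1),np.round(R[1],1),R[2])
p=pickle.load(open("wblock.pkl","rb"))
# top-down rectified maps of insert top, 0.1 mm/px, image up=+x, right=-y
g=np.arange(-25,25,.1)/1000
X=.6051-g[:,None]+0*g[None]; Y=.0099-g[None]+0*g[:,None]
W=np.stack([X,Y,0*X+.053],-1).reshape(-1,3)
K=np.array([[p["fx"],0,p["cx"]],[0,p["fy"],p["cy"]],[0,0,1]])
uv=cv2.projectPoints(W,cv2.Rodrigues(p["R"])[0],p["t"],K,np.array(p["D"]))[0].reshape(500,500,2).astype(np.float32)
im=cv2.remap(p["pixels"],uv[...,0],uv[...,1],cv2.INTER_CUBIC)[:,:,::-1]
dz=cv2.remap(p["z_map"],uv[...,0],uv[...,1],cv2.INTER_NEAREST)
cam=-p["R"].T@p["t"]; d=ray(p,uv.reshape(-1,2)); z=(d*dz.reshape(-1,1)-p["t"])@p["R"]
z=np.clip((.055-z[:,2].reshape(500,500))/.03*255,0,255).astype(np.uint8)
im=np.clip(im.astype(float)*1.5,0,255).astype(np.uint8)
o=np.hstack([im,cv2.merge([z]*3)]);cv2.imwrite("pics/slot.png",cv2.resize(o,(800,400)))
E
```

```text
817 0.10419587712268627 [ 471.2 -230. ] [11.3 43.1] 78.47405242919922
1297 0.05553274407741997 [ 471.5 -230.2] [47.  45.5] 83.0601577758789
```

View pics/slot.png

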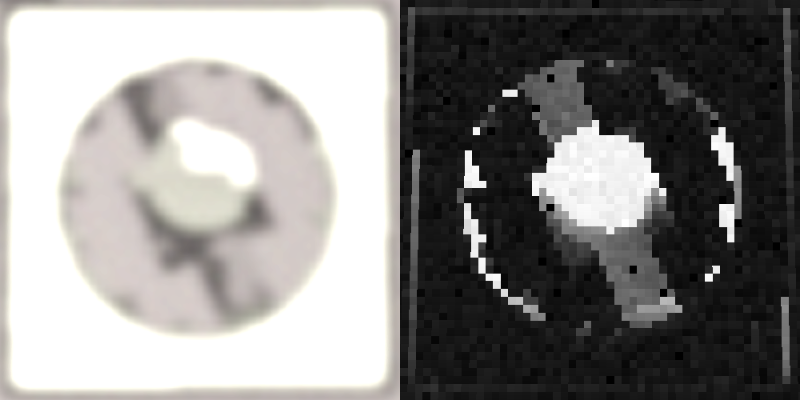

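Depth (right half) shows the slot line clearly, from (555,75) to (650,310). That puts it at about +22° from world x. Now grasp and lift.

```bash
python3 - <<'E'
from h import *
import pickle
p=pickle.load(open("wblock.pkl","rb")); c=cloud(p,np.ones((384,512),bool))-[.6051,.0099,.0532]
r=np.hypot(c[:,0],c[:,1]); s=c[(r<.0155)&(r>.0085)&(c[:,2]<-.0045)&(c[:,2]>-.0095)]
w,v=np.linalg.eigh(np.cov(s[:,:2].T)); a=np.arctan2(v[1,1],v[0,1]);print("slot",len(s),np.rad2deg(a)%180,s.mean(0)*1000)
b=c[(r<.008)&(c[:,2]<-.012)];print("bore",len(b),b.mean(0)*1000)
Y=np.deg2rad(78.5);x,y=.4712,-.2300
jaws.gripper_to(.05)
robot.goto((x,y,.15),q(Y)); robot.move_linear((x,y,.069),speed=.08,f_stop=6)
jaws.gripper_to(0.0,40)
st=sensors.read_state();print(st["time"],st["tcp_pos"],st["finger_gap"],st["grasp_force"],st["wrist_force"])
robot.move_linear((x,y,.2),speed=.1)
robot.goto((.6051,.0099,.19),q(np.deg2rad(112)));robot.hold(.3)
st=sensors.read_state();print(st["time"],st["tcp_pos"],np.rad2deg(yaw_y()),st["finger_gap"],st["joint_pos"].round(2),st["wrist_force"],st["ft_torque"])
p=cams.read_camera("wrist");t=cams.read_camera("scene")
cv2.imwrite("pics/held.png",np.hstack([cv2.resize(p["pixels"],(400,300)),cv2.resize(t["pixels"][100:250,160:360],(400,300))])[:,:,::-1])
E
```

```text
slot 53 25.542020609022046 [ 0.61843769 -0.42583024 -8.1764989 ]
bore 145 [ -2.56501077   0.26015427 -25.10941284]
9.9 [ 0.47123771 -0.23005635  0.0690946 ] 0.015678854952122387 40.00028192996979 [-0.38100648 -0.31255656  2.11875448]
12.725 [0.60505813 0.00864927 0.19009508] 111.89119812994633 0.015655222643012924 [ 0.58  0.74 -1.    1.66  0.68  1.13  1.34] [ 0.49122293 -0.5613288  -1.94500472] [ 7.78710133e-02 -7.91622316e-02  8.03230688e-05]
```

View pics/held.png

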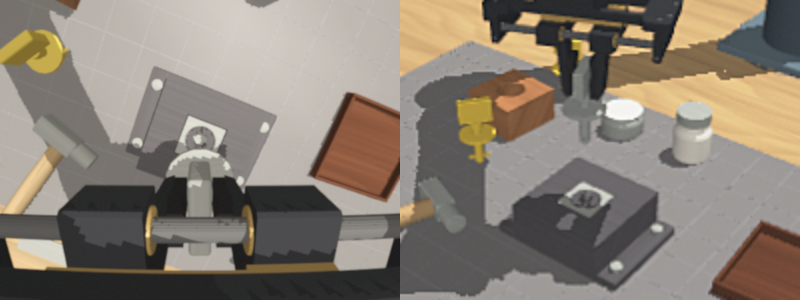

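The puller is held upright, with the wrist view at (200,165) and the scene view at (582,110). The finger gap of 15.7 mm is wider than the 12 mm head, so I'll measure how it sits in the hand.

```bash
python3 - <<'E'
from h import *
import pickle
robot.move_linear((.6051,.0099,.185),speed=.05);robot.hold(.3)
st=sensors.read_state();T=Ro.from_quat(st["orientation"]).as_matrix();print(st["tcp_pos"],np.rad2deg(yaw_y()))
for n in ["wrist","scene","top"]:
    p=cams.read_camera(n)
    rr=finder.trace("puller",p)
    c=cloud(p,np.ones((384,512),bool)); pickle.dump(p,open("held_%s.pkl"%n,"wb"))
    print(n,[(round(r["score"],2),np.round(r["extent"]).tolist()) for r in rr[:4]])
    c=(c-st["tcp_pos"])@T   # tool frame
    near=np.hypot(c[:,0],c[:,1])<.03
    for nm,lo,hi in [("flange",.011,.022),("shank",.024,.047),("tip",.050,.066),("headtop",-.040,-.030)]:
        h=c[near&(c[:,2]>lo)&(c[:,2]<hi)]
        if nm!="flange": h=h[np.hypot(h[:,0],h[:,1])<.025]
        if len(h)>10:
            R=cv2.minAreaRect(h[:,:2].astype(np.float32)*1000)
            print("  ",nm,len(h),"mean",(h.mean(0)*1000).round(1),"min",(h.min(0)*1000).round(1),"max",(h.max(0)*1000).round(1),np.round(R[0],1),np.round(R[1],1),round(R[2],1))
E
```

```text
[0.60513203 0.01000294 0.18506865] 112.00663601524892
wrist [(0.93, [44.0, 64.0, 83.0, 55.0]), (0.72, [257.0, 260.0, 89.0, 143.0])]
   flange 1915 mean [13.8  1.2 13.8] min [-22.1 -22.4  11.5] max [24.1 24.  18.3] [ 1.6 -1.2] [47.7 41.8] 28.4
   headtop 2805 mean [  7.9   0.9 -35. ] min [-21.5 -21.5 -40. ] max [ 22.7  22.4 -30. ] [2.6 5. ] [38.6 42.6] 61.4
scene [(0.66, [252.0, 153.0, 24.0, 36.0])]
   flange 201 mean [-8.3  1.1 16.7] min [-25.3 -24.3  11.1] max [16.6 22.4 21.9] [-5.7  0.4] [47.  38.7] 78.1
   shank 27 mean [-5.5  0.7 39.6] min [-8.  -4.2 32.9] max [-2.1  4.8 47. ] [-5.3  0.6] [8.7 5. ] 74.6
   tip 19 mean [-7.   0.7 54.6] min [-15.1  -4.4  50.5] max [-1.6  4.3 60.2] [-8.7  1.3] [ 8.7 12.2] 74.2
   headtop 134 mean [ -6.5   0.8 -34. ] min [-22.8 -22.3 -39.9] max [ 18.6  23.6 -30.1] [-4.2  3.9] [42.  38.7] 30.5
top [(0.68, [342.0, 284.0, 28.0, 21.0]), (0.2, [237.0, 263.0, 23.0, 23.0])]
   flange 84 mean [15.7 -1.7 15.2] min [  4.2 -20.1  11.3] max [23.3 18.9 18.9] [14.  -0.3] [18.6 38.3] 4.9
   headtop 24 mean [ 17.5   0.5 -33. ] min [  6.   -5.4 -34.8] max [ 22.2   6.  -30.1] [14.1  0.3] [16.2 11.5] 0.8
```

```bash
cat >> h.py <<'E'
def rd(): 
    s=sensors.read_state(); return s["time"],s["tcp_pos"],s["wrist_force"],s["ft_torque"]
def show(tag,b=0):
    t,x,f,m=rd(); print(tag,round(t,2),(x*1000).round(2),"yaw",round(np.rad2deg(yaw_y()),1),"f",(f-b).round(2),"mz",round(m[2],3))
E
python3 - <<'E'
from h import *
x,y=.6051,.0099
robot.move_linear((x,y,.118),speed=.08);robot.hold(.3)
b=rd()[2];np.save("b.npy",b);show("pre",b)
print(robot.move_linear((x,y,.1065),speed=.015,f_stop=3));show("nose",b)
if rd()[1][2]<.108:
    print(robot.move_linear((x,y,.094),speed=.012,f_stop=3));show("pin",b)
E
```

```text
pre 14.96 [605.27   9.86 118.31] yaw 112.0 f [0. 0. 0.] mz 0.006
False
nose 15.88 [605.15   9.91 106.58] yaw 112.0 f [-0.92 -1.24 -0.18] mz -0.01
True
pin 16.7 [604.8    9.78  95.72] yaw 112.0 f [-1.26 -0.47  6.67] mz -0.013
```

```bash
python3 - <<'E'
from h import *
x,y=.6051,.0099; b=np.load("b.npy"); Y0=np.deg2rad(112)
z=.0958; robot.move_linear((x,y,z),speed=.01); show("start",b); m0=rd()[3][2]
a=0
for i in range(20):
    a+=.07; z-=.00028 if a>.1 else 0
    robot.move_linear((x,y,z),frame=q(Y0-a),speed=.0025)
    _,X,f,m=rd(); f=f-b
    if i%2==1 or a>.9: show(f"a={a:.2f} z={z*1000:.2f}",b)
    if abs(m[2]-m0)>.12 or abs(f[2])>10 or np.hypot(f[0],f[1])>10: print("stop");break
    if f[2]>1.5: z+=.0002
    elif f[2]<-1.5: z-=.0002
show("end",b)
E
```

```text
start 16.98 [605.12   9.93  95.86] yaw 112.0 f [-1.28 -0.88  6.38] mz -0.011
a=0.14 z=95.72 17.48 [605.     9.96  95.58] yaw 104.2 f [-0.15  0.51  3.27] mz 0.061
a=0.28 z=95.56 17.98 [604.97   9.57  95.25] yaw 96.1 f [-0.62 -0.24 -0.05] mz 0.011
a=0.42 z=95.00 18.48 [604.98   9.79  94.88] yaw 88.1 f [-0.4   0.32 -0.49] mz 0.03
a=0.56 z=94.44 18.98 [605.07   9.9   94.42] yaw 80.1 f [-0.8  -0.33 -0.14] mz 0.004
a=0.70 z=93.88 19.48 [605.09   9.91  93.88] yaw 72.1 f [-0.47 -0.2  -1.24] mz -0.062
a=0.84 z=93.32 19.98 [605.12   9.91  93.34] yaw 64.1 f [-0.83 -0.74 -0.48] mz 0.017
a=0.91 z=93.04 20.23 [605.13   9.9   93.07] yaw 60.1 f [ 0.32  0.25 -0.1 ] mz 0.031
a=0.98 z=92.76 20.48 [605.12   9.86  92.81] yaw 56.1 f [ 0.27 -0.3  -0.7 ] mz -0.041
a=1.05 z=92.48 20.73 [605.14   9.88  92.53] yaw 52.0 f [-0.75 -0.24 -0.69] mz -0.013
a=1.12 z=92.20 20.98 [605.3   10.12  92.35] yaw 48.0 f [ 0.87 -0.06  0.05] mz 0.058
a=1.19 z=91.92 21.23 [605.4   10.16  92.21] yaw 44.0 f [0.47 0.87 0.32] mz 0.125
stop
end 21.23 [605.4   10.16  92.21] yaw 44.0 f [0.47 0.87 0.32] mz 0.125
```

```bash
python3 - <<'E'
from h import *
x,y,z=.6052,.0100,.0921; b=np.load("b.npy"); Y=np.deg2rad(44); 
for i in range(8):
    Y-=.025; z-=.00003
    robot.move_linear((x,y,z),frame=q(Y),speed=.0003); robot.hold(.1); show(i,b)
    if rd()[3][2]>.185: break
# draw up
for k in range(3):
    z+=.001; robot.move_linear((x,y,z),speed=.01); show("up",b)
E
```

```text
0 21.58 [605.39  10.17  92.24] yaw 42.6 f [-0.23  0.21  1.83] mz 0.184
1 21.93 [605.38  10.11  92.17] yaw 41.2 f [-0.03  0.85  2.  ] mz 0.17
2 22.28 [605.37  10.07  92.15] yaw 39.7 f [0.92 1.24 3.72] mz 0.176
3 22.63 [605.33  10.03  92.1 ] yaw 38.3 f [0.25 1.68 3.72] mz 0.237
up 22.88 [604.57   9.9   92.38] yaw 38.3 f [ 0.1   1.12 -1.3 ] mz 0.205
up 23.13 [604.19   9.67  92.91] yaw 38.3 f [ 1.49  1.06 -9.93] mz 0.21
up 23.38 [604.49   9.52  94.29] yaw 38.3 f [  1.06  -0.22 -12.33] mz 0.131
```

```bash
python3 - <<'E'
from h import *
x,y=.6051,.0099; b=np.load("b.npy")
for z in (.1,.11,.12,.13,.145,.165):
    robot.move_linear((x,y,z),speed=.03); show("up",b)
robot.hold(.2); show("held",b); print(sensors.read_state()["finger_gap"],sensors.read_state()["joint_pos"].round(2))
p=cams.read_camera("scene"); w=cams.read_camera("wrist")
cv2.imwrite("pics/lift.png",np.hstack([cv2.resize(w["pixels"],(400,300)),cv2.resize(p["pixels"][100:250,160:360],(400,300))])[:,:,::-1])
E
```

```text
up 23.7 [605.14   9.72 100.51] yaw 38.3 f [ 0.1  -1.17 -7.94] mz 0.183
up 24.18 [605.54   9.96 110.75] yaw 38.3 f [-0.29  0.46 -4.44] mz 0.146
up 24.67 [605.8   10.07 120.95] yaw 38.3 f [-0.15 -1.39 -1.07] mz 0.095
up 25.15 [605.32   9.89 130.32] yaw 38.3 f [-0.22 -0.19 -4.1 ] mz -0.011
up 25.8 [605.06   9.84 145.02] yaw 38.3 f [-0.19  0.25 -4.04] mz 0.05
up 26.62 [604.95   9.77 164.87] yaw 38.3 f [-0.93 -0.68 -4.08] mz -0.01
held 26.82 [604.97   9.89 164.78] yaw 38.3 f [-0.46 -0.51 -3.56] mz -0.016
0.015489380789060024 [ 0.4   0.65 -0.69  1.69  0.49  0.98  0.19]
```

View pics/lift.png

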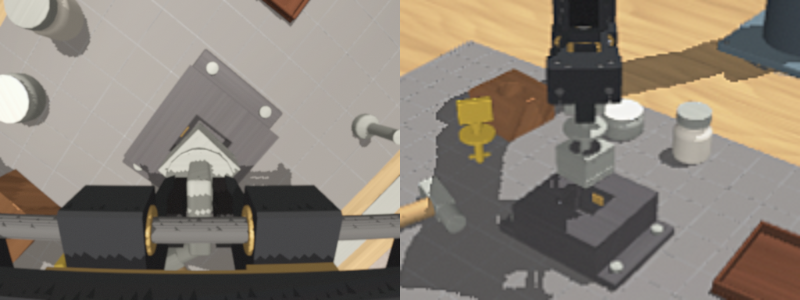

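The insert is out, hanging upright at (585,160) in the right half, and the pocket is empty. Moving it to the tray.

```bash
python3 - <<'E'
from h import *
x,y=.538,.238; b=np.load("b.npy"); Y=np.deg2rad(41)
robot.move_linear((x,y,.165),frame=q(Y),speed=.10);robot.hold(.3);show("over",b)
robot.move_linear((x,y,.092),speed=.06);robot.hold(.2);show("near",b)
print(robot.move_linear((x,y,.079),speed=.008,f_stop=2));show("contact",b)
p=cams.read_camera("scene"); w=cams.read_camera("wrist")
cv2.imwrite("pics/place.png",np.hstack([cv2.resize(w["pixels"],(400,300)),cv2.resize(p["pixels"][120:300,240:480],(400,300))])[:,:,::-1])
E
```

```text
over 29.74 [538.06 237.91 165.02] yaw 41.0 f [-1.3  -0.32 -4.18] mz -0.035
near 31.31 [538.18 238.07  92.29] yaw 41.0 f [-0.46 -0.36 -4.17] mz -0.01
True
contact 32.51 [537.65 237.8   80.83] yaw 41.0 f [1.24 0.18 2.09] mz -0.012
```

View pics/place.png

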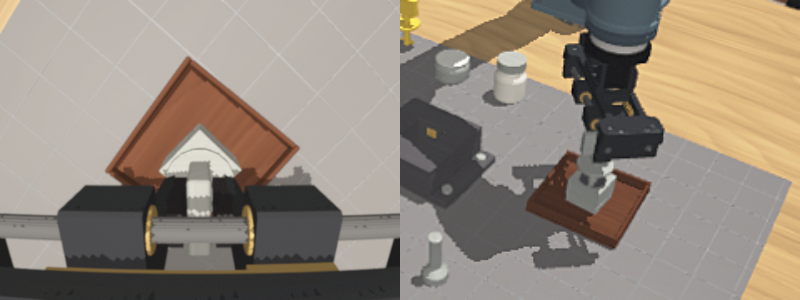

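The insert is standing on the tray floor near its centre, at (592,190) in the right half. Letting go and retreating.

```bash
python3 - <<'E'
from h import *
b=np.load("b.npy")
robot.move_linear((.538,.238,.0811),speed=.005); robot.hold(.2); show("set",b)
jaws.gripper_to(.045); show("open",b)
robot.move_linear((.538,.238,.20),speed=.06)
robot.goto((.50,.05,.26),q(np.deg2rad(41))); robot.hold(.3)
show("away",b)
for n in ("scene","top"):
    p=cams.read_camera(n); c=cloud(p,np.ones((384,512),bool))
    m=np.hypot(c[:,0]-.538,c[:,1]-.238)<.045
    for nm,lo,hi in [("insert top",.037,.050),("flange",.06,.072),("head",.085,.125)]:
        h=c[m&(c[:,2]>lo)&(c[:,2]<hi)]
        if len(h)>5:
            R=cv2.minAreaRect(h[:,:2].astype(np.float32)*1000); print(n,nm,len(h),"zmax",h[:,2].max().round(4),np.round(R[0],1),np.round(R[1],1),round(R[2],1))
    cv2.imwrite(f"pics/fin_{n}.png",p["pixels"][:,:,::-1])
a,t=cv2.imread("pics/fin_scene.png"),cv2.imread("pics/fin_top.png")
cv2.imwrite("pics/fin.png",np.hstack([cv2.resize(a[100:340,100:420],(400,300)),cv2.resize(t[60:324,40:392],(400,300))]))
E
```

```text
set 33.39 [537.78 237.78  80.91] yaw 41.0 f [ 0.1  -0.19  0.4 ] mz -0.018
open 33.99 [537.99 238.    81.11] yaw 41.0 f [-0.41 -0.89  1.74] mz 0.052
away 37.24 [500.    51.17 259.73] yaw 41.1 f [-1.02 -0.2   1.94] mz -0.034
scene insert top 128 zmax 0.0427 [539.7 236.8] [45.6 46.4] 86.7
scene flange 173 zmax 0.0686 [548.8 245.5] [34.8 46.4] 29.9
scene head 235 zmax 0.113 [554.7 251.6] [16.6 43.3] 37.5
top insert top 91 zmax 0.0446 [525.9 237.6] [45.  23.4] 86.3
top flange 147 zmax 0.0719 [534.5 240.4] [30.1 38.1] 43.2
top head 233 zmax 0.1163 [549. 249.] [19.9 44.4] 43.9
```

View pics/fin.png

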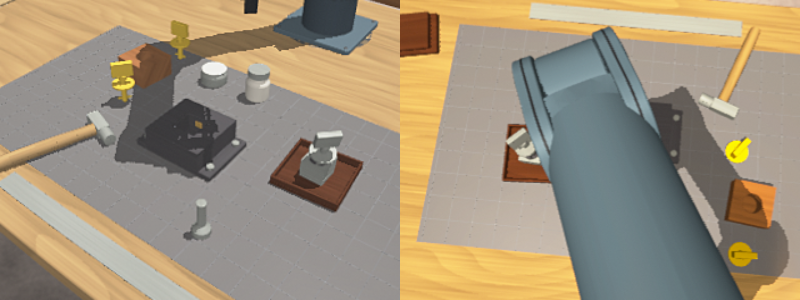

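The puller stays in the bush but leans, at (325,145) in the left half; the insert stands in the tray. I'll check the insert's tilt, the puller's lean and depth, and that nothing is moving.

```bash
python3 - <<'E'
from h import *
robot.goto((.45,-.05,.33),q(np.deg2rad(41)))
for k in range(2):
    robot.hold(.5)
    for n in ("top","scene"):
        p=cams.read_camera(n); c=cloud(p,np.ones((384,512),bool))
        m=(np.hypot(c[:,0]-.538,c[:,1]-.238)<.05)
        s=c[m&(c[:,2]>.038)&(c[:,2]<.047)]
        A=np.c_[s[:,:2]-[.538,.238],np.ones(len(s))]; w=np.linalg.lstsq(A,s[:,2],rcond=None)[0]
        R=cv2.minAreaRect(s[:,:2].astype(np.float32)*1000)
        h=c[m&(c[:,2]>.08)]; 
        print(n,"insert plane slopes deg",np.rad2deg(w[:2]).round(1),w[2].round(4),np.round(R[0],1),np.round(R[1],1),round(R[2],1),"head",(h.mean(0)*1000).round(1),(h.max(0)*1000).round(1),len(h))
a=cv2.resize(cams.read_camera("scene")["pixels"][190:270,310:400],(450,400),interpolation=cv2.INTER_CUBIC)
b=cv2.resize(cams.read_camera("top")["pixels"][155:235,120:200],(350,400),interpolation=cv2.INTER_CUBIC)
cv2.imwrite("pics/f2.png",np.hstack([a,b])[:,:,::-1]); show("")
E
```

```text
top insert plane slopes deg [-0.1 -0.6] 0.0403 [537.1 236.9] [46.2 45.9] 85.4 head [548.4 247.8 102.6] [571.3 269.2 116.5] 249
scene insert plane slopes deg [ 0.  -0.2] 0.0397 [538.5 237.7] [44.4 47.7] 83.9 head [556.1 250.9 100.4] [572.9 269.4 112.9] 259
top insert plane slopes deg [0.3 0.1] 0.0403 [537.2 236.9] [46.6 45.8] 86.7 head [548.4 247.8 102.6] [570.6 269.4 116.5] 252
scene insert plane slopes deg [ 0.9 -0.8] 0.0396 [538.1 236.8] [45.9 49.2] 86.9 head [556.  250.9 100.4] [573.3 269.5 114. ] 262
 39.23 [449.99 -50.   330.  ] yaw 41.0 f [-0.81 -0.5  -0.03] mz 0.019
```

View pics/f2.png

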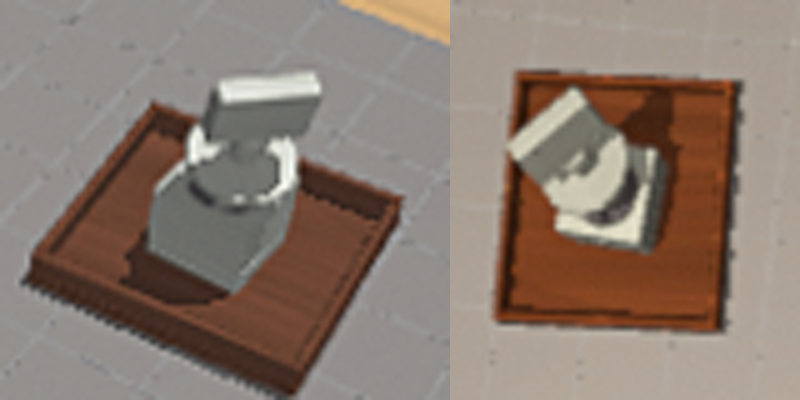

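The insert is level to within 1° and inside the tray. The puller leans by its thread play but is still seated, and nothing is moving. Handing in.

```bash
python3 -c "
from h import *
print(robot.finish_job())"
```

```text
the job is handed in; nothing more can be done
None
```

The job is handed in at about 39 s of the 72 s: the insert stands level and inside the tray with the puller screwed to its stop, though once released the puller leans roughly 15° in its thread play.

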